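# Set the shelf-life counter to 6 days and print the labels

### The arm

A 6-joint arm with a two-finger parallel gripper is mounted at the origin on a cart in front of the work surface, level with it; the furniture and walls round the work are solid. World frame = base frame: x ahead of the robot, y to its left, z up, the work surface at z = 0. Lengths are in m, angles in rad, forces in N, time in s.
With the tool pointing down it reaches from about 0.3 to 0.825 m from the base axis. Payload 5.4 kg.
Tool frame: the origin (TCP) lies midway between the tips of the shut fingers; the grasp point (between the pads) lies r.tcp_to_grasp behind it (r.tcp_to_grasp is the distance from the TCP to the grasp point, in m); z points along the fingers, x is the direction in which the jaws open and shut, and the axes are right-handed (so a half turn about z gives the same grasp; the last joint's range is limited). The gripper opens to 92 mm and grips with 3 to 60 N. Pads are 20 mm wide; open, the fingers measure 128 mm over their backs; the gripper's body (75 mm by 189 mm) begins 69 mm behind the grasp point.
Start: joints at [0.907, 0.158, 1.597, -0, 1.386, -0.21], TCP at [0.252, 0.517, 0.176] pointing down, gripper open.
Joint ranges: [-2.91, 2.91], [-0.94, 2.29], [0.18, 2.7], [-1.29, 4.43], [0.17, 2.64], [-3, 3]. Speed limits (rad/s): [2.57, 2.57, 3.14, 3.14, 3.14, 3.14].

### API

Orientations are given as a rotation vector (axis times angle).
In Python, from plant import r, cams gives the robot as it stands.
- The arm moves only by the tool move_arm, never from a script. Its argument "steps" is a list that holds one entry, the list of rows, each a list of 7 numbers: the closure, from -1 (fully open) to 1 (shut), then the shift along the tool's x, y, z in mm, then the turn, a rotation vector about the tool's x, y, z in rad. In form: [[[jaw, tx, ty, tz, wx, wy, wz], ...]]. A call has 1 to 12 rows; each row is the pose to reach, as a shift and turn from the pose commanded when the call began, along the tool's axes at that moment; what a row does not reach only later rows make up. A row lasts 1/10 s, in which the tool goes at most 50 mm and 8.59 degrees, less where a joint would pass 70% of its speed; a pose out of reach is approached as far as the arm can. A call with a gripper value outside its range is refused whole. The fingers move at their own pace and stop on an object; the grip force is fixed at half the most. Time passes only in rows, so rows that repeat a pose let the fingers close. It gives the time, the measured TCP pose, the force and the opening at its end, in the units of the state.
- r.get_state(): the state, without advancing time (a new reading comes with each control period).
- cams.snapshot(name): name is "side" or "top"; returns a dict with "pixels" (384x512x3 uint8, red, green, blue), "depth" (384x512 float32, m along the optical axis (not along the pixel's ray), 0 where there is no reading), "fx", "fy", "cx", "cy" (pixels), "k1" (the pictures are not rectified: a ray, as slopes to the right and down, at radius r is drawn at 1 + k1 r^2 times it, then the intrinsics apply), "cam_to_world" (4x4, takes a point from camera to world coordinates). Camera axes: x right, y up, looking along -z (the intrinsics and any distortion apply to the point x, -y, -z); pixel columns grow to the right and rows downward; lengths in m; the calibration is good to about 2 mm. A picture is of the moment at which its call begins.
- r.close_job(): hands the job in, once; it reports no verdict.
The state is a dict: "time_s": time; "q": joint angles; "joint_velocities": joint speeds; "tau": joint torques, N m; "eef_pos": TCP position; "orientation": TCP orientation; "ft_force": force on the tool from outside, world axes, zero at the start; "ft_torque": the same for the moment, N m; "opening": finger opening in m.
Only numpy, scipy, OpenCV 4.12 (cv2) and the standard library are available. Lean on these libraries where they do the work, as an engineer would, in place of code of your own. Each camera call takes 0.05 s, during which the arm holds its last target. There are 200 camera calls.

### The job

The deli cups keep for six days: press the orange step button on the shelf-life counter, full strokes with a full release in between, until the green 6 stands in its window, and do not step past it. Then press the flat green key on the label printer firmly and steadily for about a second, without ramming it. Let go of everything and leave the label roll, the cups and the salt shaker where they stand.

Things in the scene. Friction and masses are not known exactly. Their poses are not given: they have to be found in the camera images.
- counter: Shelf-life counter, fixed: black foot 195 x 210 mm (own x -0.110 to 0.085), grey head with a white face 130 x 200 mm sloping 30 degrees from level, up and away from its front; a steel splash hood above. Origin: centre of the foot's underside; own -x is the front, z up. Orange button on the right half of the face (own y -0.048), number window on the left (own y +0.045).
- hood_edge (a point): Middle of the hood's round front edge, at counter x -0.052, y 0, z 0.300. The hood is a flat plate, underside 298 mm above the table, reaching from here back over the whole face, 210 mm wide, on two posts at the back. It covers the button from straight above: come at the button from the front with the tool tilted, along the button's axis to within 8 degrees. Axes as the counter's.
- button_top (a point): Centre of the orange step button's flat top; moves with the button. Its z axis points out of the button along the stroke, leaning 30 degrees from vertical to the counter's front; its y axis is the counter's y. Released it is at counter x -0.044, y -0.048, z 0.130. Button 36 mm in diameter, standing 28 mm proud of the face when released, 11.5 mm when fully pressed.
- step_button (a joint): Travel of the step button in m: 0 up, 0.0165 fully pressed. A spring returns it. It takes about 4 N to start, up to 12 N while it turns the drum, and stops hard at 16.5 mm. A stroke counts one once it is past 13 mm (press 14 to 16 mm, at 0.1 m/s or slower); the ratchet is ready for the next when the button is back to less than 3 mm. A stroke never counts two.
- day_drum (a joint): Angle of the numbered drum in rad; the number in the window is this divided by 0.6283 (numbers 0 to 9). A detent holds whole numbers. Each full button stroke adds 0.6283; it cannot be stepped back. It starts at 1, 2, 3 or 4. The 6 (3.770 rad) is the only green field, the others are white, with black figures. Window 34 x 44 mm in a black frame with a red mark on either side.
- printer: Label printer, fixed to the table: a white box 140 x 120 x 80 mm (x, y, z) with a slot and a paper tongue in its front. Origin: centre of its underside, own -x is its front, z up. The flat key is on its top, 30 mm in front of the centre.
- print_key: Flat green membrane key, 42 x 42 mm, on top of the printer in a black field. Origin: centre of the key's underside; its upper face is 6 mm above that (84 mm above the table), z up. It gives about 1 mm for each 4 N; it registers when the force on it stays over 6 N for 0.3 s (aim at 8 to 15 N); over 35 N damages it.
- label_roll_1: Bystander: white label roll lying flat, 62 mm in diameter, 28 mm high, loose. Origin: centre of its underside.
- cup_blue: Bystander: deli cup with a blue lid, 86 x 78 x 59 mm, loose. Origin: centre of its underside.
- cup_clear: Bystander: deli cup with a clear lid, 86 x 78 x 59 mm, loose. Origin: centre of its underside.
- shaker: Bystander: salt shaker, 44 mm in diameter, 90 mm high, loose. Origin: centre of its underside.
Not all that is in view belongs to the job. Leave any yellow look-alike of the printer alone.

How it is judged:
By the outcome, as a careful person would: the job done as asked, in the order asked, and still so for the second after the job is handed in, with the robot touching nothing.
It also fails if it takes over 51 s, if anything falls off the work surface, if the arm or the gripper's body presses on something with over 40 N, if the wrist force passes 120 N, or if a joint passes its speed limit or range.

## Working session

There is one attempt and no reset: what is moved stays moved. The work goes in short steps, Python scripts to look and compute and a tool call to move; the robot and the scene stay as the last step left them, time stands still between calls to the robot, and variables do not carry over. Pictures are saved under pics/ and viewed, about 8 in all and at most 12, crops included, and the job is handed in when it is done.

Besides the shell and the picture viewer there is one more tool, called after "Request:" as name(argument=value, ...), one argument or row to a line, values as JSON. move_arm: Moves the arm, as the interface text tells. Its arguments: {"type":"object","properties":{"steps":{"type":"array"}},"required":["steps"]}

```bash
mkdir -p pics; cat > h.py <<'E'
import numpy as np, cv2
from plant import r, cams
def snap(n):
    s=cams.snapshot(n); return s
def save(s,f,crop=None,k=1):
    p=s["pixels"][:,:,::-1]
    if crop: a,b,c,d=crop; p=p[b:d,a:c]
    cv2.imwrite("pics/"+f,cv2.resize(p,None,fx=k,fy=k,interpolation=cv2.INTER_CUBIC))
def ray(s,u,v):
    x=(u-s["cx"])/s["fx"]; y=(v-s["cy"])/s["fy"]
    a,b=x,y
    for _ in range(20):
        f=1+s["k1"]*(a*a+b*b); a,b=x/f,y/f
    return np.array([a,-b,-1.0])
def pt(s,u,v,z=None):
    M=np.array(s["cam_to_world"]); d=M[:3,:3]@ray(s,u,v); o=M[:3,3]
    t=s["depth"][int(round(v)),int(round(u))] if z is None else (z-o[2])/d[2]
    return o+t*d
E
python3 - <<'E'
from h import *
for n in("side","top"):
    s=snap(n); save(s,n+"0.png",k=1.5); print(n,s["k1"],np.round(s["cam_to_world"],3).tolist())
st=r.get_state(); print({k:np.round(v,3).tolist() for k,v in st.items()}, r.tcp_to_grasp)
E
```

```text
side 0.004911179081936474 [[0.967, 0.121, -0.225, 0.311], [-0.256, 0.446, -0.858, -0.953], [-0.003, 0.887, 0.462, 0.703], [0.0, 0.0, 0.0, 1.0]]
top -0.05072514925126329 [[-0.378, 0.891, -0.251, 0.212], [-0.926, -0.365, 0.096, 0.133], [-0.006, 0.268, 0.963, 1.555], [0.0, 0.0, 0.0, 1.0]]
{'time_s': 0.1, 'q': [0.907, 0.159, 1.598, -0.0, 1.386, -0.21], 'joint_velocities': [-0.001, -0.002, -0.002, 0.001, 0.0, 0.0], 'tau': [0.001, -38.651, -32.296, 0.07, 0.034, -0.0], 'eef_pos': [0.252, 0.516, 0.175], 'orientation': [2.664, 1.664, -0.003], 'ft_force': [0.352, -0.117, -0.267], 'ft_torque': [0.028, -0.028, -0.026], 'opening': 0.092} 0.0187
```

View pics/side0.png

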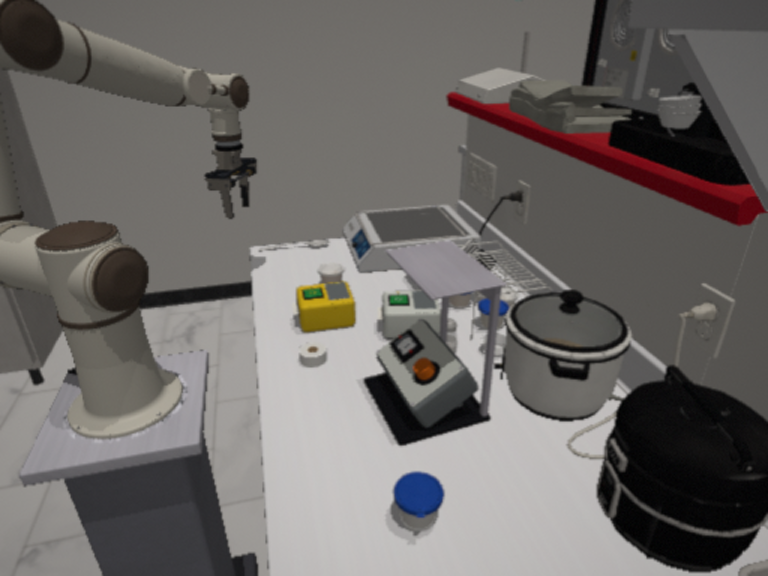

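View pics/top0.png

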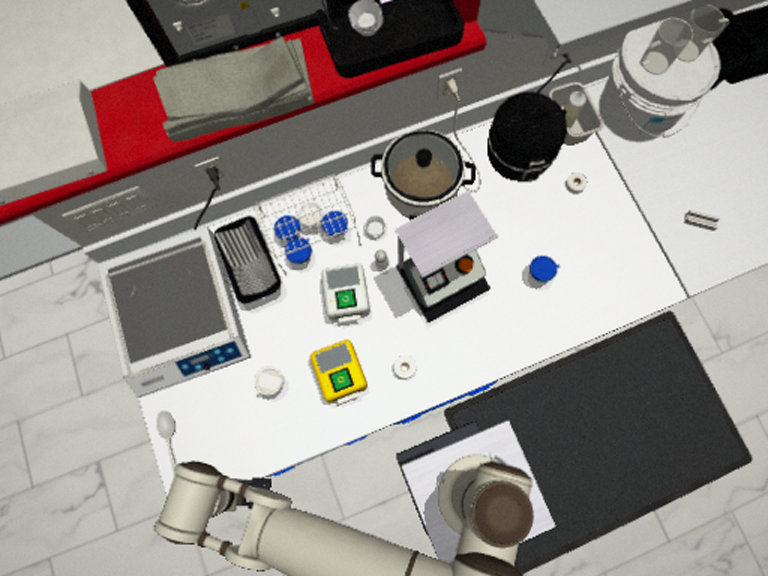

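Side view: the counter's button is at about (283,247) raw px and its window at (271,230). Top view: the white printer's key is at (231,199), the button at (310,177), and the hood plate spans about (265–331, 131–181). The yellow printer is the decoy.

```bash
cat > m.py <<'E'
from h import *
def cen(s,lo,hi,box):
    hsv=cv2.cvtColor(s["pixels"],cv2.COLOR_RGB2HSV); m=cv2.inRange(hsv,lo,hi)
    k=np.zeros_like(m); a,b,c,d=box; k[b:d,a:c]=m[b:d,a:c]
    n,l,st,c=cv2.connectedComponentsWithStats(k); i=1+np.argmax(st[1:,4]); return c[i],st[i],l==i
def rays(*L):
    A=np.zeros((3,3));b=np.zeros(3)
    for s,u in L:
        M=np.array(s["cam_to_world"]);d=M[:3,:3]@ray(s,*u);d/=np.linalg.norm(d);P=np.eye(3)-np.outer(d,d);A+=P;b+=P@M[:3,3]
    return np.linalg.solve(A,b)
E
python3 - <<'E'
from m import *
S=snap("side");T=snap("top")
OL,OH=(5,150,60),(20,255,255);GL,GH=(50,100,40),(85,255,255)
co,so,mo=cen(S,OL,OH,(255,225,310,270)); ct,stt,mt=cen(T,OL,OH,(295,160,325,190))
print("btn",co,so,ct,stt)
print(" tri",rays((S,co),(T,ct)),"depth S",pt(S,*co),"T",pt(T,*ct),"T plane",pt(T,*ct,z=.13),"S plane",pt(S,*co,z=.13))
gs,a,_=cen(S,GL,GH,(250,185,290,215)); gt,b,_=cen(T,GL,GH,(210,180,250,215))
print("key",gs,a,gt,b,"tri",rays((S,gs),(T,gt)),"T84",pt(T,*gt,z=.084),"S84",pt(S,*gs,z=.084),pt(T,*gt))
# world point maps
def cloud(s):
    return np.array([[pt(s,u,v) for u in range(512)] for v in range(384)])
CT=cloud(T);CS=cloud(S); np.save("ct.npy",CT);np.save("cs.npy",CS)
for nm,C in(("T",CT),("S",CS)):
    m=(abs(C[...,2]-.301)<.012)&(C[...,0]>.35)&(C[...,0]<.95)&(abs(C[...,1])<.35)
    m=m.astype(np.uint8); n,l,st,c=cv2.connectedComponentsWithStats(m); i=1+np.argmax(st[1:,4])
    P=C[l==i]; r_=cv2.minAreaRect(P[:,:2].astype(np.float32)); print(nm,"hood",len(P),P[:,2].mean(),r_,cv2.boxPoints(r_).round(3).tolist())
    m=(abs(C[...,2]-.08)<.006)&(C[...,0]>.35)&(C[...,0]<.9)&(C[...,1]>.0)&(C[...,1]<.4)
    n,l,st,c=cv2.connectedComponentsWithStats(m.astype(np.uint8))
    for i in range(1,n):
        if st[i,4]>80:
            P=C[l==i]; print(nm," z80",len(P),cv2.minAreaRect(P[:,:2].astype(np.float32)))
save(S,"side_c.png",(225,170,355,300),5)
save(T,"top_c.png",(200,120,350,220),5)
E
```

```text
btn [282.38       245.61333333] [276 239  14  14 150] [310.14084507 176.11267606] [306 172   9  10  71]
 tri [ 0.57222369 -0.20496181  0.12114641] depth S [ 0.56691079 -0.21990545  0.1327457 ] T [ 0.57006461 -0.20285457  0.1301565 ] T plane [ 0.5701039 -0.2028915  0.13     ] S plane [ 0.56814271 -0.21637341  0.13      ]
key [265.5        199.57142857] [260 197  12   6  70] [230.37719298 198.98245614] [225 194  12  11 114] tri [0.61652109 0.1302759  0.08356343] T84 [0.6158559  0.13034069 0.084     ] S84 [0.61688142 0.12969201 0.084     ] [0.61535959 0.1303444  0.08580909]
T hood 2119 0.3024155547091823 ((0.6201323866844177, -0.15101733803749084), (0.1435525119304657, 0.2111474573612213), 6.747701644897461) [[0.5360000133514404, -0.054999999701976776], [0.5609999895095825, -0.2639999985694885], [0.7039999961853027, -0.24699999392032623], [0.6790000200271606, -0.03799999877810478]]
T  z80 766 ((0.6460829973220825, 0.12388237565755844), (0.11746788769960403, 0.13827082514762878), 78.92475891113281)
T  z80 889 ((0.4459376931190491, 0.22162163257598877), (0.11648532003164291, 0.13762973248958588), 88.76044464111328)
S hood 1817 0.30351015274395543 ((0.6172372698783875, -0.14990636706352234), (0.14276708662509918, 0.21358022093772888), 6.654056072235107) [[0.5339999794960022, -0.052000001072883606], [0.5590000152587891, -0.2639999985694885], [0.7009999752044678, -0.24799999594688416], [0.6759999990463257, -0.035999998450279236]]
S  z80 502 ((0.4436711370944977, 0.21825207769870758), (0.11648932099342346, 0.13830368220806122), 86.8525619506836)
S  z80 502 ((0.6428939700126648, 0.11767720431089401), (0.10999850928783417, 0.1377459466457367), 73.99137878417969)
```

View pics/side_c.png

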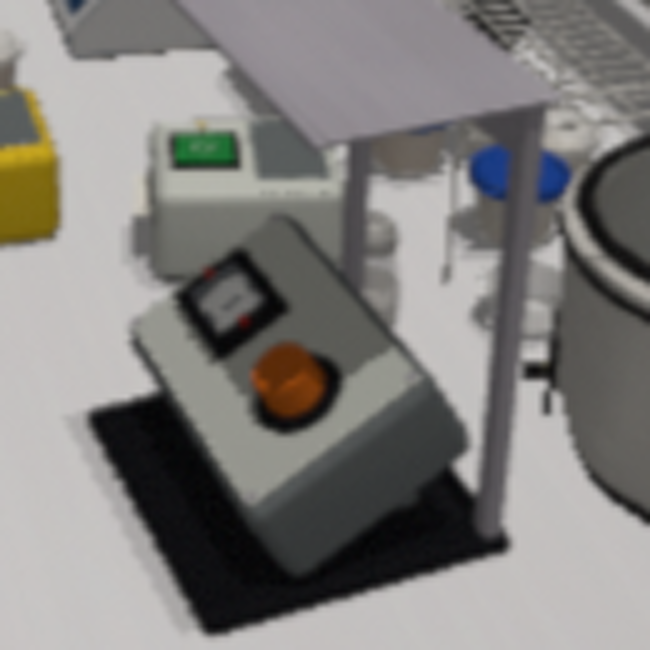

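View pics/top_c.png

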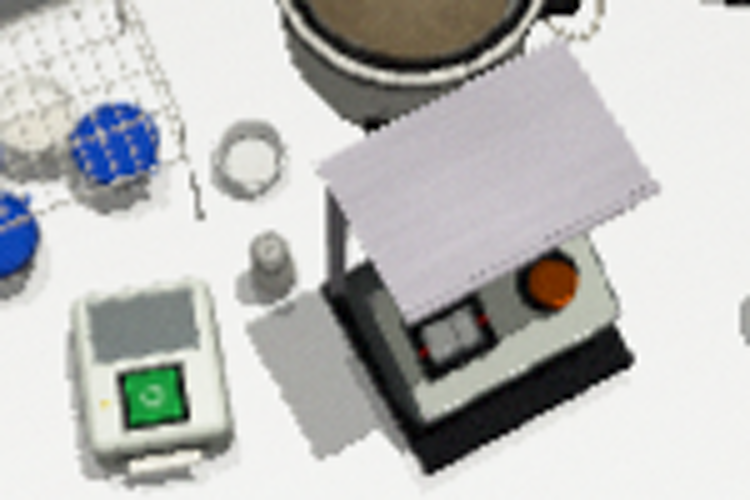

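The side crop shows the window with a white field and a figure too small to read at (45+225, 60+170). The button's sidewall biases its centroid, so I'll refine using the face plane and the button's top disc in counter axes.

```bash
cat > g.py <<'E'
from m import *
from scipy.spatial.transform import Rotation as R
def go(pos,rot,st=None):
    st=st or r.get_state(); R0=R.from_rotvec(st["orientation"])
    d=R0.inv().apply(np.array(pos)-st["eef_pos"])*1000; w=(R0.inv()*rot).as_rotvec()
    return d.round(1).tolist(),w.round(3).tolist()
def rotz(z,x):
    z=np.array(z)/np.linalg.norm(z);x=np.array(x)-np.dot(x,z)*z;x/=np.linalg.norm(x)
    return R.from_matrix(np.c_[x,np.cross(z,x),z])
E
python3 - <<'E'
from g import *
S=snap("side");T=snap("top");CS=np.load("cs.npy");CT=np.load("ct.npy")
yaw=.117;ex=np.array([np.cos(yaw),np.sin(yaw),0]);ey=np.array([-np.sin(yaw),np.cos(yaw),0])
ax=-.5*ex+np.array([0,0,.866]);up=.866*ex+np.array([0,0,.5])
O=np.array([.5475,-.159,0])+.052*ex
for nm,s,C,box in(("S",S,CS,(255,225,310,270)),("T",T,CT,(295,160,325,190))):
    c,st,m=cen(s,(5,150,60),(20,255,255),box)
    P=C[m]-O-(-.044*ex-.048*ey+np.array([0,0,.13]))
    q=np.c_[P@up,P@ey,P@ax]*1000; t=q[q[:,2]>-7]
    print(nm,len(q),"top n",len(t),"med",np.median(t,0).round(1),"min",t.min(0).round(1),"max",t.max(0).round(1))
    # face plane
    Q=(C-O-(-.044*ex-.048*ey+np.array([0,0,.13]))); f=np.stack([Q@up,Q@ey,Q@ax],-1)*1000
    k=(abs(f[...,2]+28)<12)&(f[...,0]>-50)&(f[...,0]<-28)&(f[...,1]>-40)&(f[...,1]<130)
    F=C[k]; u,sv,vt=np.linalg.svd(F-F.mean(0)); n=vt[2]*np.sign(vt[2][2]); print(" face n",n.round(3),k.sum(),"offs",np.median(f[k][:,2]),"yaw",np.arctan2(-n[1],-n[0]),"tilt",np.degrees(np.arccos(n[2])))
    # black foot corners / face extents in own coords
    g=abs(f[...,2]+28)<10; g&=(abs(f[...,0])<110)&(f[...,1]>-80)&(f[...,1]<170); print(" face extents up",np.percentile(f[g][:,0],[1,99]).round(1),"y",np.percentile(f[g][:,1],[1,99]).round(1))
B=O-.044*ex-.048*ey+np.array([0,0,.13]); print("B",B,"O",O,"ax",ax)
rt=rotz(-ax,ey); print(rt.as_rotvec()); print(go([.38,.15,.32],rt),go(B+.1*ax,rt))
E
```

```text
S 150 top n 90 med [ 4.9 -5.4 -0.8] min [-11.4 -17.1  -6.9] max [20.6 12.6  1.4]
 face n [-0.49  -0.055  0.87 ] 298 offs -26.54626834246949 yaw 0.11235776035328651 tilt 29.573588708632876
 face extents up [-58.5  67.4] y [-50.6 140.4]
T 71 top n 56 med [ 8.7  0.9 -2.7] min [-10.1 -15.   -6.9] max [ 446.8  377.5 1387.4]
 face n [-0.47  -0.062  0.88 ] 197 offs -28.93466632951836 yaw 0.13034372472789346 tilt 28.30812946200584
 face extents up [-55.6  65. ] y [-48.3 145.3]
B [ 0.5610485  -0.20573797  0.13      ] O [ 0.59914449 -0.15292987  0.        ] ax [-0.49658165 -0.05836662  0.866     ]
[1.82184606 2.04852118 0.54891354]
([-273.4, 275.8, -144.7], [-0.509, 0.15, -0.557]) ([-540.8, 552.4, -41.2], [-0.509, 0.15, -0.557])
```

Request:
move_arm(
  steps=[
    [[1,-60,60,-140,-0.12,0.04,-0.14],[1,-110,110,-140,-0.25,0.08,-0.28],[1,-150,150,-145,-0.4,0.12,-0.42],[1,-190,190,-145,-0.509,0.15,-0.557],[1,-230,230,-145,-0.509,0.15,-0.557],[1,-273,276,-145,-0.509,0.15,-0.557],[1,-273,276,-145,-0.509,0.15,-0.557],[1,-273,276,-145,-0.509,0.15,-0.557],[1,-273,276,-145,-0.509,0.15,-0.557],[1,-273,276,-145,-0.509,0.15,-0.557],[1,-273,276,-145,-0.509,0.15,-0.557]],
  ],
)

```text
time_s: 1.4
eef_pos: [0.381, 0.1488, 0.3208]
orientation: [1.827, 2.042, 0.549]
ft_force: [0.1, -0.2, 0.3]
opening: 0.0059
```

```bash
cat > b.py <<'E'
from g import *
yaw=.117;ex=np.array([np.cos(yaw),np.sin(yaw),0]);ey=np.array([-np.sin(yaw),np.cos(yaw),0])
ax=-.5*ex+np.array([0,0,.866]);up=.866*ex+np.array([0,0,.5]);rt=rotz(-ax,ey)
B=np.array([.5648,-.2065,.132])
E
python3 - <<'E'
from b import *
st=r.get_state();print(st["time_s"],st["q"],st["eef_pos"],st["ft_force"],st["opening"])
for t in(.1,.03):print(go(B+t*ax,rt,st))
E
```

```text
1.4 [ 0.04128663 -0.9131115   2.19989157  0.03704899  1.33170683 -1.63961679] [0.38101348 0.14875144 0.3207823 ] [ 0.06069987 -0.1864054   0.3267907 ] 0.005912717983110551
([-373.9, 29.7, 134.8], [0.001, 0.002, -0.006])
([-373.7, 29.7, 204.7], [0.001, 0.002, -0.006])
```

Request:
move_arm(
  steps=[
    [[1,-47,4,17,0,0,0],[1,-93,7,34,0,0,0],[1,-140,11,50,0,0,0],[1,-187,15,67,0,0,0],[1,-234,19,84,0,0,0],[1,-280,22,101,0,0,0],[1,-327,26,118,0,0,0],[1,-374,30,135,0,0,0],[1,-374,30,135,0,0,0],[1,-374,30,135,0,0,0]],
  ],
)

```text
time_s: 2.4
eef_pos: [0.5178, -0.2079, 0.216]
orientation: [1.824, 2.054, 0.552]
ft_force: [-0.2, 1.0, 0.4]
opening: 0.0004
```

```bash
python3 - <<'E'
from b import *
st=r.get_state();print(st["time_s"],st["q"],st["eef_pos"],st["ft_force"],st["opening"])
for t in(.1,.02):print(go(B+t*ax,rt,st))
S=snap("side");save(S,"side1.png",(215,90,375,290),3.5)
E
```

```text
2.4 [-0.89367995 -0.2883837   2.03637414  0.48371072  1.15049243 -2.72897637] [ 0.51777129 -0.20793426  0.21598275] [-0.24716413  0.96908894  0.40454146] 0.0004308874764307302
([-4.0, -1.4, -3.8], [-0.003, -0.006, -0.0])
([-4.5, -1.2, 76.1], [-0.003, -0.006, -0.0])
```

View pics/side1.png

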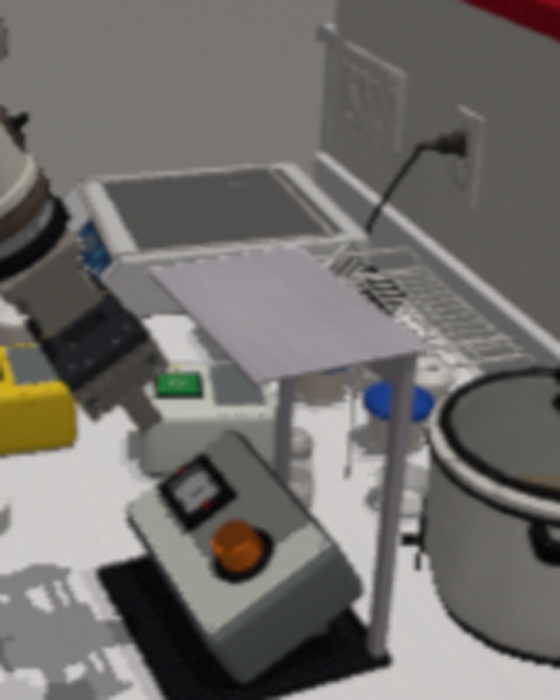

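```bash
python3 - <<'E'
from b import *
S=snap("side");M=np.array(S["cam_to_world"])
def proj(p):
    c=M[:3,:3].T@(np.array(p)-M[:3,3]);a=np.array([c[0]/-c[2],-c[1]/-c[2]]);a*=1+S["k1"]*(a@a);return a*[S["fx"],S["fy"]]+[S["cx"],S["cy"]]
print(proj(r.get_state()["eef_pos"]),proj(B),"crop px",(proj(r.get_state()["eef_pos"])-[215,90])*3.5,(proj(B)-[215,90])*3.5)
E
```

```text
[263.86820701 219.32016505] [280.14434721 243.15118838] crop px [171.03872454 452.62057768] [228.00521522 536.02915933]
```

Request:
move_arm(
  steps=[
    [[1,-4,-1,15,0,0,0],[1,-4,-1,35,0,0,0],[1,-4,-1,50,0,0,0],[1,-4,-1,60,0,0,0],[1,-4,-1,66,0,0,0],[1,-4,-1,66,0,0,0],[1,-4,-1,66,0,0,0]],
  ],
)

```text
time_s: 3.2
eef_pos: [0.5495, -0.2101, 0.1615]
orientation: [1.821, 2.048, 0.549]
ft_force: [0.3, 0.7, 0.7]
opening: 0.0002
```

```bash
python3 - <<'E'
from b import *
st=r.get_state();print(st["time_s"],st["q"],st["eef_pos"],st["ft_force"],(st["eef_pos"]-B)@np.c_[up,ey,ax]*1000)
print(go(B,rt,st))
S=snap("side");save(S,"side2.png",(235,170,335,290),5)
E
```

```text
3.2 [-0.83711053 -0.15593803  2.03899898  0.50722953  0.99855701 -2.74795194] [ 0.54948207 -0.21012712  0.16147937] [0.25216937 0.65341692 0.65364001] [ 1.19837726 -1.81421519 33.34743802]
([1.8, -1.2, 33.3], [0.001, 0.0, 0.0])
```

View pics/side2.png

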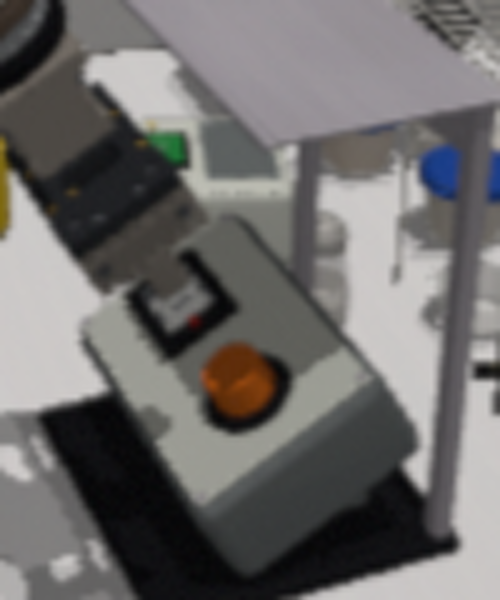

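```bash
python3 - <<'E'
from b import *
S=snap("side");M=np.array(S["cam_to_world"])
def proj(p):
    c=M[:3,:3].T@(np.array(p)-M[:3,3]);a=np.array([c[0]/-c[2],-c[1]/-c[2]]);a*=1+S["k1"]*(a@a);return a*[S["fx"],S["fy"]]+[S["cx"],S["cy"]]
e=r.get_state()["eef_pos"]; box=(245,200,305,260);k=10
p=S["pixels"][200:260,245:305,::-1]; p=cv2.resize(p,None,fx=k,fy=k,interpolation=cv2.INTER_NEAREST)
p=cv2.convertScaleAbs(p,alpha=1.5)
f=lambda q:tuple(((proj(q)-[245,200]+.5)*k).astype(int).tolist())
cv2.circle(p,f(e),5,(255,0,255),2)
for t in(.02,.04,.06):cv2.circle(p,f(e+t*ax),3,(255,255,0),2)
t=np.linspace(0,2*np.pi,30)
cv2.polylines(p,[np.array([f(B+.018*(np.cos(a)*up+np.sin(a)*ey)) for a in t])],True,(0,255,0),1)
cv2.polylines(p,[np.array([f(B-.028*ax+.018*(np.cos(a)*up+np.sin(a)*ey)) for a in t])],True,(0,0,255),1)
cv2.imwrite("pics/z.png",p)
E
```

```text
(no output)
```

View pics/z.png

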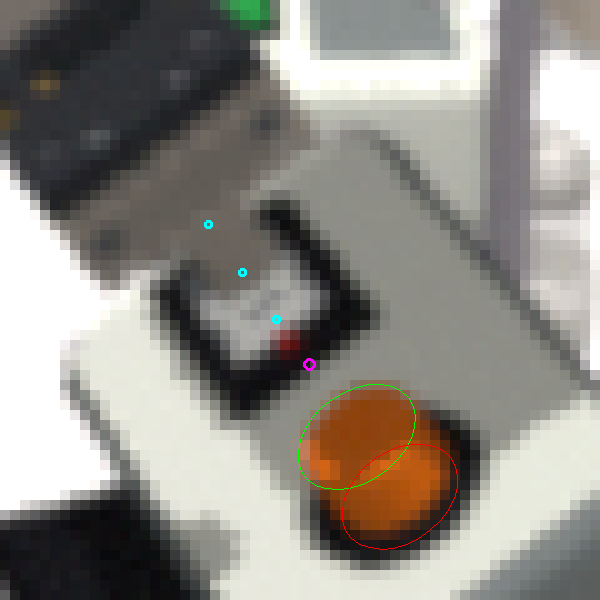

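```bash
python3 - <<'E'
from b import *
S=snap("side");T=snap("top")
M=np.array(S["cam_to_world"])
def proj(p,s=S):
    M=np.array(s["cam_to_world"])
    c=M[:3,:3].T@(np.array(p)-M[:3,3]);a=np.array([c[0]/-c[2],-c[1]/-c[2]]);a*=1+s["k1"]*(a@a);return a*[s["fx"],s["fy"]]+[s["cx"],s["cy"]]
print("start TCP in side0.png",proj([.252,.517,.176])*1.5)
e=r.get_state()["eef_pos"]
for u,v in((267,226),(268,228),(269,228),(265,223),(264,220),(262,218)):
    p=pt(S,u,v);print(u,v,((p-e)@np.c_[up,ey,ax]*1000).round(1), p.round(3))
a=proj(e,T);print(a)
for n in(0,.01,.02,.03,.04,.05,.06):
    q=proj(e+n*ax,T);p=pt(T,*q);print(n,q.round(1),((p-e)@np.c_[up,ey,ax]*1000).round(1))
save(T,"t1.png",(260,130,360,205),8)
E
```

```text
start TCP in side0.png [239.49268677 224.43031928]
267 226 [ -2.5 -12.9  56.6] [ 0.521 -0.227  0.209]
268 228 [ -3.5 -10.8  47.4] [ 0.524 -0.225  0.201]
269 228 [ -1.4 -12.3  46.7] [ 0.526 -0.226  0.201]
265 223 [ -2.2 -13.7  69.2] [ 0.515 -0.229  0.22 ]
264 220 [ -0.7 -85.3 135.7] [ 0.491 -0.303  0.279]
262 218 [ -1.7 -84.8 143.4] [ 0.487 -0.303  0.285]
[314.97568667 177.59882303]
0 [315.  177.6] [-20.8 -17.9 -63.7]
0.01 [315.9 178. ] [10.2  8.8 41. ]
0.02 [316.8 178.4] [ 9.5  8.2 48.6]
0.03 [317.8 178.8] [ 33.4  28.8 130.2]
0.04 [318.8 179.2] [ 32.7  28.2 137.3]
0.05 [319.8 179.6] [ 34.5  29.7 151.8]
0.06 [320.7 180. ] [ 30.5  26.3 149.4]
```

View pics/t1.png

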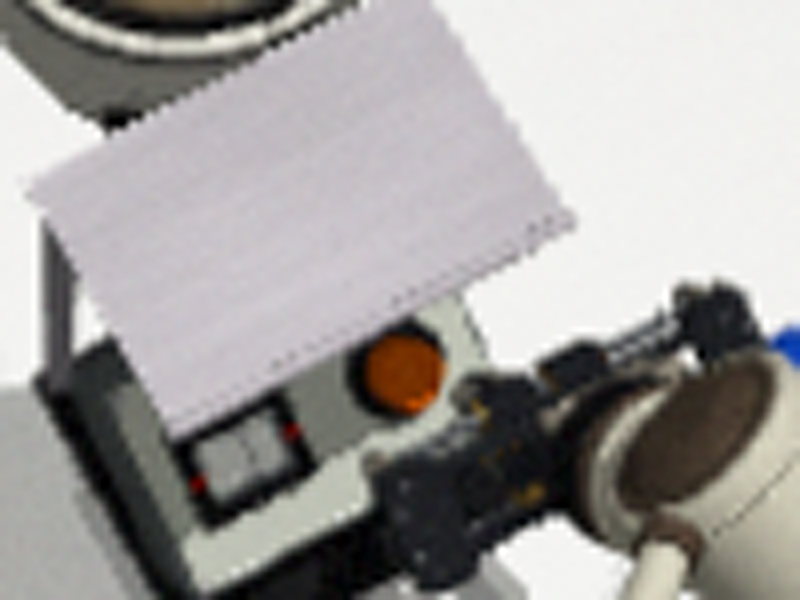

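Request:
move_arm(
  steps=[
    [[1,2,-1,8,0,0,0],[1,2,-1,16,0,0,0],[1,2,-1,24,0,0,0],[1,2,-1,30,0,0,0],[1,2,-1,34,0,0,0],[1,2,-1,38,0,0,0],[1,2,-1,38,0,0,0]],
  ],
)

```text
time_s: 4.1
eef_pos: [0.5669, -0.2059, 0.1266]
orientation: [1.823, 2.049, 0.55]
ft_force: [-0.3, 1.0, -0.1]
opening: 0.0007
```

```bash
cat > c.py <<'E'
from b import *
def show():
    st=r.get_state();print(st["time_s"],st["eef_pos"].round(4) if hasattr(st["eef_pos"],"round") else st["eef_pos"],"f.ax",np.dot(st["ft_force"],ax).round(2),np.round(st["ft_force"],2),"rel",((st["eef_pos"]-B)@np.c_[up,ey,ax]*1000).round(1), go(B,rt,st))
    for n,bx in(("side",(255,215,285,245)),("top",(278,178,300,198))):
        s=snap(n); hsv=cv2.cvtColor(s["pixels"],cv2.COLOR_RGB2HSV)[bx[1]:bx[3],bx[0]:bx[2]]; print(n,"green",(cv2.inRange(hsv,(40,70,40),(90,255,255))>0).sum(),end=" ")
        b=(255,225,310,270) if n=="side" else (295,160,325,190)
        try: c,st,m=cen(s,(5,150,60),(20,255,255),b); print("orange",c.round(1),st)
        except Exception as e: print("no orange")
    return s
E
python3 - <<'E'
from c import *
show(); S=snap("side");save(S,"side3.png",(245,190,305,260),8)
E
```

```text
4.1 [ 0.5669 -0.2059  0.1266] f.ax 0.0 [-0.32  1.   -0.12] rel [-0.8  0.4 -5.7] ([-0.4, 0.8, -5.7], [-0.001, -0.001, -0.001])
side green 0 orange [282.4 245.7] [276 239  14  14 152]
top green 0 orange [309.7 175.8] [306 172   9   9  61]
```

View pics/side3.png

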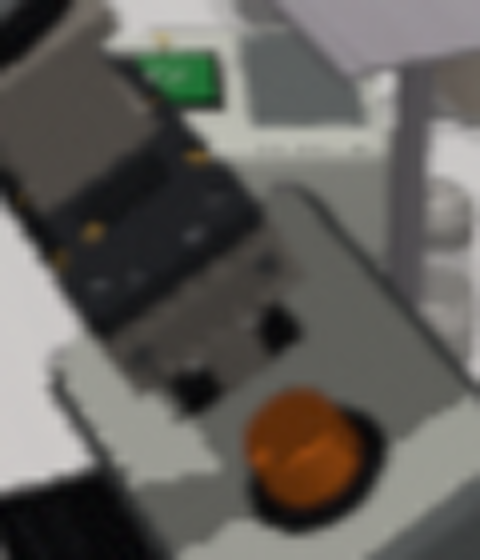

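No contact at the nominal height: the visible fingertips end about 35 mm short of the stated TCP, so I'll creep in under force feedback and locate the contact.

Request:
move_arm(
  steps=[
    [[1,0,0,6,0,0,0],[1,0,0,12,0,0,0],[1,0,0,18,0,0,0],[1,0,0,22,0,0,0],[1,0,0,22,0,0,0]],
  ],
)

```text
time_s: 4.75
eef_pos: [0.5777, -0.2043, 0.1072]
orientation: [1.824, 2.05, 0.55]
ft_force: [0.2, 0.4, 0.1]
opening: 0.0005
```

```bash
python3 - <<'E'
from c import *
show(); S=snap("side");save(S,"side4.png",(245,190,305,260),8)
print(r.get_state()["opening"])
for u in range(262,284,2):
  for v in (u-262)*14//10+np.array([224,]):
    p=pt(S,u,v);print(u,v,((p-B)@np.c_[up,ey,ax]*1000).round(1))
E
```

```text
4.75 [ 0.5777 -0.2043  0.1072] f.ax -0.09 [0.25 0.42 0.07] rel [ -1.1   0.6 -28. ] ([-0.6, 1.1, -28.0], [-0.001, -0.002, -0.001])
side green 0 orange [282.8 246.1] [276 239  14  14 139]
top green 0 orange [309.1 175.3] [306 172   9   9  48]
0.0002830345659892227
262 224 [ -8.9 -62.2 142.7]
264 226 [ -7.9 -74.9 144.4]
266 229 [ -8.3 -84.9 141.8]
268 232 [ -8.7 -91.8 136.7]
270 235 [ -9.1 -85.8 120.4]
272 238 [ -9.5 -83.9 107.4]
274 240 [ -8.5 -14.8  36.3]
276 243 [ -9.  -12.2  20.9]
278 246 [-9.5 -3.5 -0.4]
280 249 [ -9.9 -11.4  -6.5]
282 252 [-10.4 -12.8 -18.7]
```

View pics/side4.png

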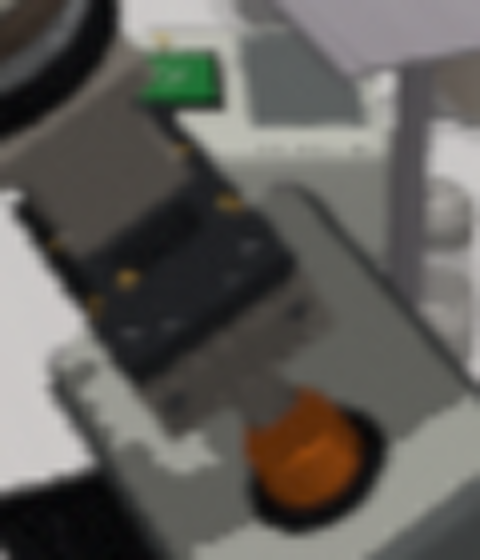

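Request:
move_arm(
  steps=[
    [[1,-0.5,1,4,0,0,0],[1,-0.5,1,8,0,0,0],[1,-0.5,1,11,0,0,0],[1,-0.5,1,11,0,0,0]],
  ],
)

```text
time_s: 5.3
eef_pos: [0.5841, -0.2043, 0.0985]
orientation: [1.823, 2.049, 0.55]
ft_force: [0.3, 0.3, -0.5]
opening: 0.0002
```

Request:
move_arm(
  steps=[
    [[1,0,0,2,0,0,0],[1,0,0,2,0,0,0]],
  ],
)

```text
time_s: 5.5
eef_pos: [0.5853, -0.2044, 0.0972]
orientation: [1.823, 2.048, 0.55]
ft_force: [-0.7, 0.0, -0.4]
opening: 0.0002
```

```bash
python3 -c "
from c import *
show()"
```

```text
5.5 [ 0.5853 -0.2044  0.0972] f.ax 0.03 [-0.68  0.02 -0.36] rel [  0.4  -0.3 -40.4] ([0.3, -0.4, -40.4], [-0.0, -0.001, -0.001])
side green 0 orange [283.3 246.9] [276 239  14  14 112]
top green 0 orange [308.4 175. ] [306 172   8   8  35]
```

Request:
move_arm(
  steps=[
    [[1,0,0,2,0,0,0],[1,0,0,2,0,0,0]],
  ],
)

```text
time_s: 5.8
eef_pos: [0.5864, -0.2045, 0.0959]
orientation: [1.822, 2.048, 0.549]
ft_force: [-1.2, -0.2, 1.7]
opening: 0.0004
```

Request:
move_arm(
  steps=[
    [[1,0,0,2,0,0,0],[1,0,0,2,0,0,0]],
  ],
)

```text
time_s: 6.0
eef_pos: [0.5875, -0.2044, 0.0941]
orientation: [1.822, 2.048, 0.55]
ft_force: [-2.0, 0.6, 2.6]
opening: 0.0004
```

Request:
move_arm(
  steps=[
    [[1,0,0,2,0,0,0],[1,0,0,2,0,0,0]],
  ],
)

```text
time_s: 6.2
eef_pos: [0.5885, -0.2043, 0.0923]
orientation: [1.822, 2.048, 0.55]
ft_force: [-2.3, -0.0, 2.3]
opening: 0.0006
```

```bash
python3 -c "
from c import *
show()"
```

```text
6.2 [ 0.5885 -0.2043  0.0923] f.ax 3.14 [-2.27 -0.03  2.32] rel [  0.8  -0.6 -46.2] ([0.6, -0.8, -46.2], [0.0, -0.0, -0.001])
side green 0 orange [283.7 247.8] [277 241  13  12  88]
top green 0 orange [308.1 175. ] [306 172   7   8  30]
```

Request:
move_arm(
  steps=[
    [[1,-0.5,0.5,2,0,0,0],[1,-0.5,0.5,4,0,0,0],[1,-0.5,0.5,4,0,0,0]],
  ],
)

```text
time_s: 6.6
eef_pos: [0.5906, -0.204, 0.0886]
orientation: [1.823, 2.049, 0.55]
ft_force: [-2.6, 1.0, 2.5]
opening: 0.0006
```

Request:
move_arm(
  steps=[
    [[1,0,0,2,0,0,0],[1,0,0,3,0,0,0],[1,0,0,3,0,0,0]],
  ],
)

```text
time_s: 6.9
eef_pos: [0.5921, -0.2039, 0.0861]
orientation: [1.823, 2.049, 0.55]
ft_force: [-4.0, 1.7, 3.2]
opening: 0.0003
```

```bash
python3 -c "
from c import *
show()"
```

```text
6.9 [ 0.5921 -0.2039  0.0861] f.ax 4.63 [-4.    1.73  3.16] rel [  0.8  -0.6 -53.5] ([0.7, -0.8, -53.5], [-0.0, -0.001, -0.001])
side green 0 orange [284.3 248.4] [278 242  12  11  65]
top green 0 orange [307.8 174.8] [306 172   6   8  24]
```

Request:
move_arm(
  steps=[
    [[1,0,0,1.5,0,0,0],[1,0,0,1.5,0,0,0]],
  ],
)

```text
time_s: 7.2
eef_pos: [0.5929, -0.2038, 0.0848]
orientation: [1.823, 2.049, 0.55]
ft_force: [-2.5, 2.0, 3.2]
opening: 0.0007
```

Request:
move_arm(
  steps=[
    [[1,0,0,1.5,0,0,0],[1,0,0,1.5,0,0,0]],
  ],
)

```text
time_s: 7.4
eef_pos: [0.5936, -0.2038, 0.0836]
orientation: [1.823, 2.049, 0.55]
ft_force: [-4.2, 1.2, 3.4]
opening: 0.0005
```

```bash
python3 - <<'E'
from c import *
show(); S=snap("side");T=snap("top")
a=cv2.resize(S["pixels"][195:260,245:310,::-1],None,fx=6,fy=6,interpolation=cv2.INTER_CUBIC)
b=cv2.resize(T["pixels"][155:207,270:322,::-1],(390,390),interpolation=cv2.INTER_CUBIC)
cv2.imwrite("pics/p1.png",np.hstack([a,b]))
E
```

```text
7.4 [ 0.5936 -0.2038  0.0836] f.ax 4.97 [-4.2   1.2   3.42] rel [  0.9  -0.7 -56.4] ([0.8, -0.9, -56.4], [-0.0, -0.001, -0.001])
side green 0 orange [284.5 248.7] [278 243  12  10  55]
top green 0 orange [307.6 174.6] [306 172   6   7  20]
```

Request:
move_arm(
  steps=[
    [[1,0,0,1.5,0,0,0],[1,0,0,1.5,0,0,0]],
  ],
)

```text
time_s: 7.8
eef_pos: [0.5941, -0.2039, 0.083]
orientation: [1.822, 2.05, 0.549]
ft_force: [-10.6, 2.9, 8.7]
opening: 0.0
```

View pics/p1.png

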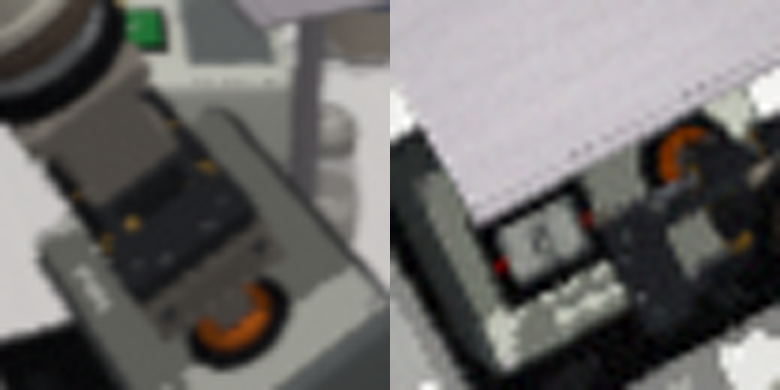

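The hard stop was felt (13 N) with one full stroke made, so contact is about 16.5 mm back. Release fully and check the window.

Request:
move_arm(
  steps=[
    [[1,0,0,-6,0,0,0],[1,0,0,-14,0,0,0],[1,0,0,-21,0,0,0],[1,0,0,-21,0,0,0],[1,0,0,-21,0,0,0]],
  ],
)

```text
time_s: 8.3
eef_pos: [0.5842, -0.2056, 0.1011]
orientation: [1.822, 2.047, 0.549]
ft_force: [0.7, -0.3, 0.2]
opening: 0.0002
```

```bash
cat >> c.py <<'E'
import os
def win(n):
    T=snap("top"); np.save("w%d.npy"%n,T["pixels"][178:200,278:302])
    W=[np.load("w%d.npy"%i).astype(float) for i in range(n+1) if os.path.exists("w%d.npy"%i)]
    print("win diff",[round(abs(W[-1]-w).mean(),1) for w in W],"median rgb",np.median(T["pixels"][185:191,286:291].reshape(-1,3),0))
    return T
E
python3 - <<'E'
from c import *
p=cv2.resize(cv2.imread("pics/t1.png"),(100,75),interpolation=cv2.INTER_AREA)[48:70,18:42,::-1]; np.save("w0.npy",p)
show(); win(1)
E
```

```text
8.3 [ 0.5842 -0.2056  0.1011] f.ax -0.14 [ 0.69 -0.33  0.22] rel [  1.3  -1.3 -36.5] ([1.3, -1.3, -36.5], [0.001, 0.001, -0.001])
side green 0 orange [283.1 246.8] [276 239  14  14 118]
top green 0 orange [308.5 175. ] [306 172   8   8  37]
win diff [np.float64(12.0), np.float64(0.0)] median rgb [132.5 132.5 127. ]
```

Request:
move_arm(
  steps=[
    [[1,-1,1,5,0,0,0],[1,-1,1,10,0,0,0],[1,-1,1,15,0,0,0],[1,-1,1,20,0,0,0],[1,-1,1,20,0,0,0],[1,-1,1,20,0,0,0]],
  ],
)

```text
time_s: 9.05
eef_pos: [0.5952, -0.205, 0.0838]
orientation: [1.822, 2.048, 0.549]
ft_force: [-4.4, 0.2, 4.0]
opening: 0.0002
```

Request:
move_arm(
  steps=[
    [[1,0,0,-7,0,0,0],[1,0,0,-14,0,0,0],[1,0,0,-20,0,0,0],[1,0,0,-20,0,0,0],[1,0,0,-20,0,0,0]],
  ],
)

```text
time_s: 9.55
eef_pos: [0.5848, -0.2059, 0.1011]
orientation: [1.823, 2.048, 0.55]
ft_force: [0.1, 0.5, -0.2]
opening: 0.0006
```

```bash
python3 - <<'E'
from c import *
show(); win(2)
E
```

```text
9.55 [ 0.5848 -0.2059  0.1011] f.ax -0.27 [ 0.12  0.46 -0.21] rel [  1.8  -1.8 -36.7] ([1.8, -1.8, -36.7], [-0.0, -0.001, -0.001])
side green 0 orange [283.1 247. ] [276 240  14  13 115]
top green 0 orange [308.6 175.1] [306 172   8   8  38]
win diff [np.float64(12.1), np.float64(4.0), np.float64(0.0)] median rgb [132.  132.5 130. ]
```

Request:
move_arm(
  steps=[
    [[1,2,-2,5,0,0,0],[1,2,-2,10,0,0,0],[1,2,-2,15,0,0,0],[1,2,-2,20,0,0,0],[1,2,-2,20,0,0,0],[1,2,-2,20,0,0,0]],
  ],
)

```text
time_s: 10.3
eef_pos: [0.5934, -0.2035, 0.0831]
orientation: [1.822, 2.048, 0.549]
ft_force: [-2.4, -1.4, 4.2]
opening: 0.0002
```

Request:
move_arm(
  steps=[
    [[1,0,0,-7,0,0,0],[1,0,0,-14,0,0,0],[1,0,0,-20,0,0,0],[1,0,0,-20,0,0,0],[1,0,0,-20,0,0,0]],
  ],
)

```text
time_s: 10.8
eef_pos: [0.5827, -0.2038, 0.0999]
orientation: [1.823, 2.049, 0.55]
ft_force: [0.0, -0.4, -0.3]
opening: 0.0003
```

```bash
python3 - <<'E'
from c import *
show(); win(3); win(4); os.remove("w4.npy")
E
```

```text
10.8 [ 0.5827 -0.2038  0.0999] f.ax -0.23 [ 0.03 -0.41 -0.28] rel [ -0.4   0.5 -36.8] ([-0.5, 0.4, -36.8], [-0.0, -0.001, -0.001])
side green 0 orange [283.2 246.7] [276 239  14  14 120]
top green 0 orange [308.8 175. ] [306 172   8   8  40]
win diff [np.float64(11.7), np.float64(3.9), np.float64(4.8), np.float64(0.0)] median rgb [134.  135.5 129.5]
win diff [np.float64(11.8), np.float64(4.0), np.float64(4.9), np.float64(2.3), np.float64(0.0)] median rgb [133.5 135.  130.5]
```

Request:
move_arm(
  steps=[
    [[1,0,0,5,0,0,0],[1,0,0,10,0,0,0],[1,0,0,15,0,0,0],[1,0,0,20,0,0,0],[1,0,0,20,0,0,0],[1,0,0,20,0,0,0]],
  ],
)

```text
time_s: 11.6
eef_pos: [0.5934, -0.2033, 0.083]
orientation: [1.822, 2.048, 0.549]
ft_force: [-2.2, 0.4, 4.3]
opening: 0.0008
```

Request:
move_arm(
  steps=[
    [[1,0,0,-7,0,0,0],[1,0,0,-14,0,0,0],[1,0,0,-20,0,0,0],[1,0,0,-20,0,0,0],[1,0,0,-20,0,0,0]],
  ],
)

```text
time_s: 12.1
eef_pos: [0.5828, -0.204, 0.1]
orientation: [1.823, 2.048, 0.55]
ft_force: [0.7, 0.4, -0.5]
opening: 0.0006
```

```bash
python3 - <<'E'
from c import *
show(); win(4)
E
```

```text
12.1 [ 0.5828 -0.204   0.1   ] f.ax -0.82 [ 0.7   0.44 -0.52] rel [ -0.3   0.4 -36.8] ([-0.3, 0.3, -36.8], [-0.0, -0.001, -0.001])
side green 0 orange [283.2 246.7] [276 239  14  14 119]
top green 0 orange [308.6 175.1] [306 172   8   9  40]
win diff [np.float64(12.8), np.float64(4.3), np.float64(5.5), np.float64(3.6), np.float64(0.0)] median rgb [128.5 130.5 124. ]
```

Request:
move_arm(
  steps=[
    [[1,0,0,5,0,0,0],[1,0,0,10,0,0,0],[1,0,0,15,0,0,0],[1,0,0,20,0,0,0],[1,0,0,20,0,0,0],[1,0,0,20,0,0,0]],
  ],
)

```text
time_s: 12.85
eef_pos: [0.5933, -0.2033, 0.0829]
orientation: [1.822, 2.048, 0.549]
ft_force: [-2.1, -0.6, 4.6]
opening: 0.0003
```

Request:
move_arm(
  steps=[
    [[1,0,0,-7,0,0,0],[1,0,0,-14,0,0,0],[1,0,0,-20,0,0,0],[1,0,0,-20,0,0,0],[1,0,0,-20,0,0,0]],
  ],
)

```text
time_s: 13.35
eef_pos: [0.5828, -0.204, 0.1]
orientation: [1.823, 2.048, 0.55]
ft_force: [0.5, -0.7, -0.1]
opening: 0.0004
```

```bash
python3 - <<'E'
from c import *
show(); T=win(5)
a=[cv2.resize(np.load("w%d.npy"%i)[:,:,::-1],(240,220),interpolation=cv2.INTER_CUBIC) for i in range(6)]
cv2.imwrite("pics/wins.png",np.vstack([np.hstack(a[:3]),np.hstack(a[3:])]))
E
```

```text
13.35 [ 0.5828 -0.204   0.1   ] f.ax -0.26 [ 0.5  -0.67 -0.06] rel [ -0.3   0.4 -36.7] ([-0.3, 0.2, -36.8], [-0.0, -0.001, -0.001])
side green 0 orange [283.2 246.7] [276 239  14  14 119]
top green 16 orange [308.6 175. ] [306 172   8   8  39]
win diff [np.float64(15.8), np.float64(7.4), np.float64(8.5), np.float64(6.7), np.float64(6.5), np.float64(0.0)] median rgb [69.5 98.5 87. ]
```

Green stands in the window after five strokes (1→6). Retract along the axis and verify with a clear view.

Request:
move_arm(
  steps=[
    [[1,0,0,-20,0,0,0],[1,0,0,-50,0,0,0],[1,0,0,-90,0,0,0],[1,0,0,-130,0,0,0],[1,0,0,-170,0,0,0],[1,0,0,-180,0,0,0],[1,0,0,-180,0,0,0]],
  ],
)

```text
time_s: 14.2
eef_pos: [0.494, -0.2158, 0.2574]
orientation: [1.821, 2.046, 0.548]
ft_force: [-1.2, 0.6, 0.3]
opening: 0.0005
```

```bash
python3 - <<'E'
from c import *
show()
K=np.array([.616,.130,.084])
st=r.get_state(); print(st["q"])
for pyaw in (-.19,):
    x=np.array([-np.sin(pyaw),np.cos(pyaw),0]); rd=rotz([0,0,-1],x)
    for z in(.30,.18): print(go([K[0],K[1],z],rd,st))
    print(go([.48,0.0,.30],rd,st))
S=snap("side");save(S,"after.png",(245,190,305,260),8)
E
```

```text
14.2 [ 0.494  -0.2158  0.2574] f.ax 0.82 [-1.18  0.57  0.31] rel [  0.8  -1.  144.3] ([1.3, -1.1, 144.3], [0.002, 0.002, -0.0])
side green 0 orange [282.4 245.7] [276 239  14  14 152]
top green 17 orange [310.1 176.2] [306 172   9  10  72]
[-0.9534738  -0.36757998  2.0216843   0.479574    1.25733607 -2.73714037]
([327.7, 162.5, 41.8], [0.518, -0.083, 0.299])
([327.4, 102.7, 145.8], [0.518, -0.083, 0.299])
([214.5, 32.5, -33.4], [0.518, -0.083, 0.299])
```

Request:
move_arm(
  steps=[
    [[1,43,6,-20,0.06,-0.01,0.04],[1,86,13,-30,0.15,-0.03,0.09],[1,129,20,-33,0.26,-0.05,0.15],[1,172,26,-33,0.38,-0.07,0.22],[1,214,32,-33,0.518,-0.083,0.299],[1,240,62,-16,0.518,-0.083,0.299],[1,270,96,4,0.518,-0.083,0.299],[1,299,130,23,0.518,-0.083,0.299],[1,328,162,42,0.518,-0.083,0.299],[1,328,162,42,0.518,-0.083,0.299],[1,328,162,42,0.518,-0.083,0.299],[1,328,162,42,0.518,-0.083,0.299]],
  ],
)

```text
time_s: 15.55
eef_pos: [0.615, 0.1294, 0.3]
orientation: [2.421, 2.0, -0.003]
ft_force: [0.4, -0.2, -0.4]
opening: 0.0005
```

```bash
cat > k.py <<'E'
from c import *
K=np.array([.616,.130,.084]); rd=rotz([0,0,-1],[np.sin(.19),np.cos(.19),0])
st=r.get_state();print(st["time_s"],st["q"],st["eef_pos"],st["ft_force"]); print(go([K[0],K[1],.15],rd,st))
E
python3 k.py
```

```text
15.55 [ 0.01681765  0.25180118  1.24713704 -0.00237183  1.64311388 -1.36405951] [0.61503364 0.12940677 0.3000329 ] [ 0.42124972 -0.24603134 -0.40491476]
([1.1, 0.8, 150.0], [0.0, 0.002, -0.0])
```

Request:
move_arm(
  steps=[
    [[1,1,1,40,0,0,0],[1,1,1,80,0,0,0],[1,1,1,120,0,0,0],[1,1,1,150,0,0,0],[1,1,1,170,0,0,0],[1,1,1,185,0,0,0],[1,1,1,195,0,0,0],[1,1,1,200,0,0,0],[1,1,1,200,0,0,0]],
  ],
)

```text
time_s: 16.45
eef_pos: [0.6172, 0.1298, 0.1012]
orientation: [2.421, 1.999, -0.0]
ft_force: [0.1, -0.1, -0.3]
opening: 0.0006
```

Request:
move_arm(
  steps=[
    [[1,0,0,5,0,0,0],[1,0,0,10,0,0,0],[1,0,0,15,0,0,0],[1,0,0,20,0,0,0],[1,0,0,25,0,0,0],[1,0,0,30,0,0,0],[1,0,0,35,0,0,0],[1,0,0,40,0,0,0],[1,0,0,40,0,0,0]],
  ],
)

```text
time_s: 17.35
eef_pos: [0.6165, 0.13, 0.0599]
orientation: [2.421, 2.0, -0.003]
ft_force: [0.2, 0.5, 0.2]
opening: 0.0003
```

```bash
python3 k.py; python3 - <<'E'
from b import *
S=snap("side"); save(S,"key.png",(225,130,305,230),7)
E
```

```text
17.35 [ 0.01750027  0.40445793  1.53484092 -0.00223997  1.2027497  -1.3623132 ] [0.61647001 0.12995285 0.05990224] [0.20043395 0.50410652 0.16104366]
([-0.2, -0.5, -90.1], [-0.0, 0.002, -0.0])
```

View pics/key.png

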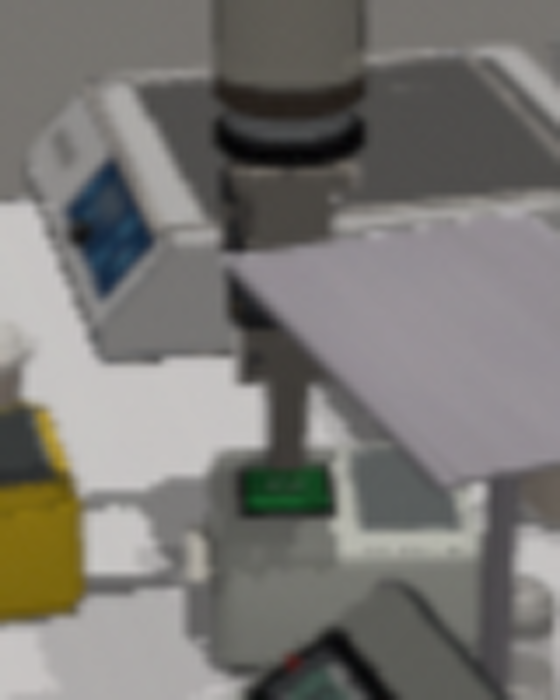

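The finger is centred over the green key, a little above it, and the counter window at the bottom shows green. Now creep down.

Request:
move_arm(
  steps=[
    [[1,0,0,4,0,0,0],[1,0,0,8,0,0,0],[1,0,0,12,0,0,0],[1,0,0,14,0,0,0],[1,0,0,14,0,0,0]],
  ],
)

```text
time_s: 17.9
eef_pos: [0.6168, 0.1299, 0.0464]
orientation: [2.421, 1.999, -0.002]
ft_force: [0.2, -0.3, -0.3]
opening: 0.0006
```

Request:
move_arm(
  steps=[
    [[1,0,0,1,0,0,0],[1,0,0,1.5,0,0,0],[1,0,0,1.5,0,0,0]],
  ],
)

```text
time_s: 18.2
eef_pos: [0.6173, 0.1299, 0.0456]
orientation: [2.42, 1.999, -0.0]
ft_force: [-0.5, -0.3, -0.1]
opening: 0.0005
```

Request:
move_arm(
  steps=[
    [[1,0,0,1,0,0,0],[1,0,0,1.5,0,0,0],[1,0,0,1.5,0,0,0]],
  ],
)

```text
time_s: 18.5
eef_pos: [0.6174, 0.1299, 0.0444]
orientation: [2.42, 1.999, -0.0]
ft_force: [-1.5, -0.7, 3.3]
opening: 0.0001
```

Request:
move_arm(
  steps=[
    [[1,0,0,0.5,0,0,0],[1,0,0,1,0,0,0],[1,0,0,1.5,0,0,0],[1,0,0,1.5,0,0,0]],
  ],
)

```text
time_s: 18.9
eef_pos: [0.6175, 0.1299, 0.0434]
orientation: [2.42, 1.999, 0.0]
ft_force: [-3.3, -0.2, 7.4]
opening: 0.0002
```

Request:
move_arm(
  steps=[
    [[1,0,0,0.6,0,0,0],[1,0,0,1.2,0,0,0],[1,0,0,1.2,0,0,0],[1,0,0,1.2,0,0,0],[1,0,0,1.2,0,0,0]],
  ],
)

```text
time_s: 19.4
eef_pos: [0.6175, 0.1299, 0.0428]
orientation: [2.42, 1.999, -0.0]
ft_force: [-4.1, -0.5, 11.4]
opening: 0.0002
```

Request:
move_arm(
  steps=[
    [[1,0,0,0,0,0,0],[1,0,0,0,0,0,0],[1,0,0,0,0,0,0],[1,0,0,0,0,0,0],[1,0,0,0,0,0,0]],
  ],
)

```text
time_s: 19.9
eef_pos: [0.6175, 0.1299, 0.0427]
orientation: [2.42, 1.999, -0.0]
ft_force: [-3.8, -0.5, 9.7]
opening: 0.0007
```

Request:
move_arm(
  steps=[
    [[1,0,0,-4,0,0,0],[1,0,0,-10,0,0,0],[1,0,0,-30,0,0,0],[1,0,0,-60,0,0,0],[1,0,0,-100,0,0,0],[1,0,0,-150,0,0,0],[1,0,0,-200,0,0,0],[1,0,0,-250,0,0,0],[1,0,0,-250,0,0,0],[1,0,0,-250,0,0,0]],
  ],
)

```text
time_s: 20.9
eef_pos: [0.6177, 0.1305, 0.2926]
orientation: [2.419, 1.998, 0.003]
ft_force: [1.0, -0.3, -0.2]
opening: 0.0003
```

```bash
python3 - <<'E'
from c import *
T=show(); S=snap("side")
st=r.get_state();print(st["time_s"],st["eef_pos"],st["ft_force"])
# bystander change vs start (top view)
a=cv2.resize(cv2.imread("pics/top0.png"),(512,384),interpolation=cv2.INTER_AREA)[:,:,::-1].astype(float)
d=abs(T["pixels"]-a).mean(2)
for n,b in(("roll",(258,232,282,256)),("shaker",(244,160,264,184)),("cup",(345,165,378,192)),("ring",(240,142,260,160))): print(n,d[b[1]:b[3],b[0]:b[2]].mean().round(1))
a=cv2.resize(cv2.imread("pics/side0.png"),(512,384),interpolation=cv2.INTER_AREA)[:,:,::-1].astype(float); d=abs(S["pixels"]-a).mean(2)
for n,b in(("blue",(255,310,300,358)),("shaker",(292,210,310,230)),("roll",(197,225,222,245))): print("side",n,d[b[1]:b[3],b[0]:b[2]].mean().round(1))
W=T["pixels"][182:194,284:294].reshape(-1,3);print("win",np.median(W,0), "side win",S["pixels"][228:232,269:273].reshape(-1,3).mean(0))
E
```

```text
20.9 [0.6177 0.1305 0.2926] f.ax -0.63 [ 0.96 -0.34 -0.2 ] rel [159.8 328.5  93.2] ([-340.7, 11.0, 161.1], [-0.515, 0.082, -0.3])
side green 0 orange [282.4 245.6] [276 239  14  14 151]
top green 20 orange [310.1 176.1] [306 172   9  10  71]
21.05 [0.6158456  0.13040121 0.28860745] [-1.37222852 -0.3471552  -0.46945035]
roll 29.9
shaker 35.9
cup 3.2
ring 15.9
side blue 1.0
side shaker 1.1
side roll 3.2
win [65.  85.5 79.5] side win [55.8125 69.375  65.1875]
```

```bash
python3 -c "
from h import *
print(r.close_job())"
```

```text
the job is handed in; nothing more can be done
None
```

The counter shows the green 6 and the printer key has been pressed. The job was handed in at about 21 s, with the arm raised clear and no contact force on it.

- **Counter:** I made five full strokes with a full release after each. The window stayed white through stroke four and turned green on the fifth, which fits a start at 1. The figures were too small to read, so I relied on the green colour. It still showed in the top view at the end, and by eye in a side picture taken just before the key press. The side camera's automatic green test read 0 throughout, which disagrees.
- **Print key:** I pressed steadily and held about 7–11 N for roughly 1 s, then let go. I could not see any sign from the printer that the press registered.
- **Bystanders:** In the side view, the image spots checked for the near blue cup, the shaker and the label roll were unchanged from the start. In the top view, that cup's spot was unchanged. The roll and shaker spots differed there, which I put down to the arm hanging over them and did not confirm. The clear-lid cup was not checked separately.
- **TCP offset:** The fingertips touched about 41 mm short of the reported TCP, along the tool axis. I found both contacts by force and set the strokes from there.
- **First stroke:** It ran to the hard stop at about 13 N. The others stopped at about 15.5 mm.

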